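Turn a face-down library book over against the book rest

ROBOT

A 7-joint arm with a two-finger parallel gripper is mounted at the origin on the work surface. World frame = base frame: x ahead of the robot, y to its left, z up, the work surface at z = 0. Lengths are in m, angles in rad, forces in N, time in s.
With the tool pointing down it reaches from about 0.375 to 0.925 m from the base axis. Payload 3.1 kg.
Tool frame: the origin (TCP) lies between the finger pads; the fingertips stand 14 mm ahead of it and the grasp point (between the pads) lies 5 mm behind it (manip.tcp_to_tips is the distance from the TCP to the fingertips, in m); z points along the fingers, y is the line along which they close (so a half turn about z gives the same grasp; the last joint's range is limited). The gripper opens to 85 mm and grips with 20 to 120 N. Pads are 22 mm wide; open, the fingers measure 114 mm over their backs; the gripper's body (76 mm by 85 mm) begins 54 mm behind the grasp point. The pads swing forward as they close: fully open they stand 13 mm farther back than shut.
Start: joints at [-1.268, 0.383, 0.044, 1.598, -0.018, 1.161, -0.05], TCP at [0.254, 0.598, 0.245] pointing down, gripper open.
Joint ranges: [-2.61, 2.61], [-0.41, 2.15], [-1.48, 1.57], [0, 2.5], [-1.57, 4.71], [0.05, 1.97], [-2.85, 2.85]. Speed limits (rad/s): [2.79, 2.79, 3.14, 3.14, 3.14, 3.14, 3.14].

INTERFACE

Orientations are given as a unit quaternion [x, y, z, w].
In Python, from plant import sensors, cams, workorder, manip gives the robot as it stands. The module is installed in compiled form; this text tells all that it offers.
- The arm moves only by the tool apply_moves, never from a script. Its argument "deltas" is a list of rows, each an object with "delta_pos": the shift along the tool's x, y, z in mm, a list of three; "rotation": the turn, a rotation vector about the tool's x, y, z in degrees, a list of three; "fingers": the opening in per cent of the stroke, from 0 (shut) to 100 (fully open). In form: [{"delta_pos": [x, y, z], "rotation": [rx, ry, rz], "fingers": fingers}, ...]. A call has 1 to 10 rows; each row shifts and turns the commanded pose from where the row before left it, along the tool's axes as they then stand; what a row does not reach is not made up. A row lasts 1/10 s, in which the tool goes at most 50 mm and 8.59 degrees, less where a joint would pass 70% of its speed; a pose out of reach is approached as far as the arm can. A call is refused whole if a number of a shift passes 50 or a number of a turn 8.59, either way. A call with a gripper value outside its range is refused whole. The fingers move at their own pace and stop on an object; the grip force is fixed at half the most. Time passes only in rows, so rows that do not move let the fingers close. It gives the time, the measured TCP pose, the force, the opening and the grip force at its end, in the units of the state.
- sensors.state(): the state, without advancing time (a new reading comes with each control period).
- cams.get_image(name): name is "side" or "top" or "wrist"; returns the picture (384x512x3 uint8, red, green, blue); there is no depth.
- cams.get_calibration(name): a dict with "camera_matrix" (3x3 intrinsics, pixels), "k1" (the pictures are not rectified: a ray, as slopes to the right and down, at radius r is drawn at 1 + k1 r^2 times it, then the intrinsics apply), "rvec" (rotation vector, rad) and "tvec" (3), from world to camera coordinates, as OpenCV has them. Camera axes: x right, y down, z forward; pixel columns grow to the right and rows downward; lengths in m; the calibration is good to about 2 mm. A picture is of the moment at which its call begins: read the wrist's pose just before it. get_calibration takes no time and is no camera call; for the wrist camera it gives the pose at the moment of the call.
- workorder.hand_in(): hands the job in; it is judged then, once.
The state is a dict: "t": time; "qpos": joint angles; "qd": joint speeds; "tau": joint torques, N m; "ee_pos": TCP position; "eef_rot": TCP orientation; "contact_force": force on the tool from outside, world axes, zero at the start; "torque": the same for the moment, N m; "finger_gap": opening from 0.0 (shut) to 1.0 (fully open); "grasp_force": force on a finger pad.
Only numpy, scipy, OpenCV 4.12 (cv2) and the standard library are available. Lean on these libraries where they do the work, as an engineer would, in place of code of your own. Each camera call takes 0.05 s, during which the arm holds its last target. There are 200 camera calls.

TASK

The dark blue book lies face down. Slide it to the curved white book rest and push it gently up the slope until it leans there by itself with its lower edge fully home at the foot of the slope, but do not force that edge up off the table; let go, then pull its top back over so that it falls face up and lies flat on the table in front of the rest. Keep every push on the book and the rest under 25 N and leave the other things where they are.

Things in the scene. Friction and masses are not known exactly. Their poses are not given: they have to be found in the camera images.
- book: Dark blue hardback, a rigid slab 140 (x) by 200 (y) by 16 (z) mm, 0.24 to 0.38 kg. Origin at its very centre. z points out of the back cover (plain blue, small white label), up at the start; the front cover (orange panel, red disc) is on the -z side, face down. At the start x points towards the rest, up to 0.3 rad askew; the 200 mm edge on the -x side (the spine) becomes the lower edge.
- rest: Base of the book rest, clamped down. x runs level into the rest (roughly to the robot's left), y along the slope's 230 mm width, z up. Origin on the table at the NOMINAL foot of the slope, mid-width. The slope is clamped on rails and really stands up to 25 mm either way of this along x, not measured: find its foot by feel or eye. It does not give. Base: 20 mm high, to x = 175 mm.
- book_spine (a point): Middle of the spine edge of the dark blue book, half-way through its thickness (70 mm from the centre along the book's -x). 8 mm above the table when the book lies flat, 5 mm when it leans with its lower edge on the table.
- rest_top (a point): Nominal middle of the slope's free top edge (same unknown shift of up to 25 mm as the foot). From the real foot the smooth white curve rises through (x into the rest, height) 0,0 - 15,12 - 28,24 - 48,48 - 62,71 - 72,95 mm and ends there; behind it are only two struts down to the base, so fingers can reach behind whatever stands above it.
- rest_foot (a point): The rest's origin. The book's far edge, pushed slowly and square from the spine side, rides up the curve; this takes 1 to 6 N if not hurried. Above 0.75 rad of tilt it rests on the top edge and slides on with 0 to 3 N; the push then rises steeply (past 20 N within 4 mm) once the lower edge meets the real foot. There the book leans at about 0.92 rad, its raised end 16 mm above and 13 mm behind the top edge.
- thick_book: Bystander: black book lying flat, 140 x 210 x 34 mm, origin under its centre.
- red_book: Bystander: small red book, 110 x 170 x 18 mm, lying on the thick black one, origin under its centre.
- green_book: Bystander: green book lying flat, 115 x 180 x 22 mm, origin under its centre.
- mug: Bystander: blue mug, 80 mm across, 90 mm high, origin under its centre.
- pencil_pot: Bystander: dark pencil pot, 74 mm across, 160 mm high with its pencils, origin under its centre.
- water_bottle: Bystander: clear bottle, 64 mm across, 210 mm high, origin under its centre.
- glasses_case: Bystander: brown glasses case, 60 x 160 x 34 mm, origin under its centre.
Mind the look-alikes: they are no part of the job. Of the things that look like the book, the middle-sized one is meant.

How it is judged:
On the way:
1. the book leans by itself on the rest, its lower edge home at the foot of the slope (tilted 0.89 to 1.25 rad), at rest and touched by nothing of the robot (angle between book's own z axis and vertical between 0.89 and 1.25 rad and contact force between book and rest above 0.1 N and contact force between each of the arm, the fingers and book below 0.05 N and linear speed of book below 0.02 m/s), for 0.2 s.
At the end, for the whole second after the job is handed in: The book lies flat (within 0.07 rad) on the table, front cover up, its centre within 220 mm of the rest's nominal foot, at rest (angle between book's own z axis and vertical above 3.07 rad and height (world z) of book between 0.004 and 0.012 m and horizontal distance between book and rest below 0.22 m and linear speed of book below 0.01 m/s and angular speed of book below 0.05 rad/s); the robot touches nothing.
It fails at once if the robot presses on the book with more than 25 N (contact force between any of the arm, the fingers and book above 25 N).
It fails at once if the robot presses on the rest with more than 25 N (contact force between any of the arm, the fingers and rest above 25 N).
It fails at once if the book's lower (spine) edge is forced up off the table, its middle above 15 mm (height (world z) of book_spine above 0.015 m).
It fails at once if another thing on the table is moved more than 20 mm (distance of any of thick_book, red_book, green_book, mug, pencil_pot, water_bottle, glasses_case from where it was at the start of the episode above 0.02 m).
It also fails if it takes over 72 s, if anything falls off the work surface, if the arm or the gripper's body presses on something with over 40 N, if the wrist force passes 120 N, or if a joint passes its speed limit or range.

## Working session

There is one attempt and no reset: what is moved stays moved. The work goes in short steps, Python scripts to look and compute and a tool call to move; the robot and the scene stay as the last step left them, time stands still between calls to the robot, and variables do not carry over. Pictures are saved under pics/ and viewed, at most 10 in all, crops included, and the job is handed in when it is done.

Besides the shell and the picture viewer there is one more tool, called after ">>>" as a command line: name --argument value ..., lists and objects as JSON in quotes. apply_moves: Moves the arm, as the interface text tells. Its arguments: {"type":"object","properties":{"deltas":{"type":"array","items":{"type":"object","properties":{"delta_pos":{"type":"array","items":{"type":"number"}},"rotation":{"type":"array","items":{"type":"number"}},"fingers":{"type":"number"}}}}},"required":["deltas"]}

```bash
mkdir -p pics
cat > h.py <<'E'
import numpy as np, cv2
from scipy.spatial.transform import Rotation as R
from plant import sensors, cams, workorder, manip
def cal(n):
    c=cams.get_calibration(n); return np.array(c["camera_matrix"]),c["k1"],cv2.Rodrigues(np.array(c["rvec"],float))[0],np.array(c["tvec"],float).ravel()
def ray(n,px):
    K,k1,Rm,t=cal(n)
    u=cv2.undistortPoints(np.array(px,float).reshape(-1,1,2),K,np.array([k1,0,0,0.]))[:,0]
    d=np.c_[u,np.ones(len(u))]@Rm
    return -Rm.T@t,d
def onplane(n,px,z):
    o,d=ray(n,px); return o+d*((z-o[2])/d[:,2])[:,None]
def proj(n,P):
    K,k1,Rm,t=cal(n); return cv2.projectPoints(np.array(P,float).reshape(-1,1,3),cv2.Rodrigues(Rm)[0],t,K,np.array([k1,0,0,0.]))[0][:,0]
def st():
    s=sensors.state(); Rt=R.from_quat(s["eef_rot"]).as_matrix()
    print("t",s["t"],"p",np.round(s["ee_pos"],4),"F",np.round(s["contact_force"],2),"gap",s["finger_gap"]); print("R",np.round(Rt,3).tolist()); return s,Rt
E
python3 - <<'E'
from h import *
st()
for n in("top","side"):
    im=cams.get_image(n); cv2.imwrite(f"pics/{n}0.png",im[...,::-1]); K,k,Rm,t=cal(n); print(n,-Rm.T@t,Rm[2],K[0,0],k)
print(manip.tcp_to_tips)
a=cv2.imread("pics/top0.png");b=cv2.imread("pics/side0.png")
cv2.imwrite("pics/a0.png",cv2.resize(a,(800,600)));cv2.imwrite("pics/b0.png",cv2.resize(b,(800,600)))
E
```

```text
t 0.0 p [0.2533 0.5976 0.2439] F [ 0.82 -0.07  0.25] gap 1.0005830612943962
R [[-0.921, 0.39, -0.001], [0.39, 0.921, -0.003], [-0.0, -0.003, -1.0]]
top [0.32715008 0.01336585 1.77785988] [ 0.07623087 -0.01327964 -0.99700176] 475.8803915760248 -0.038531619440787146
side [0.18536311 1.01509047 1.0777812 ] [ 0.18910395 -0.69815684 -0.69051917] 384.85389008309943 -0.10167017404279928
0.014
```

View pics/a0.png

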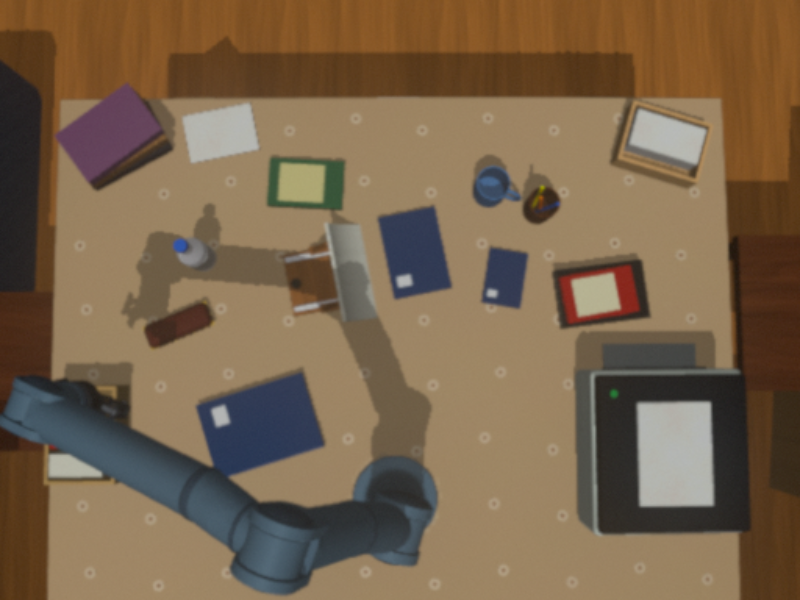

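View pics/b0.png

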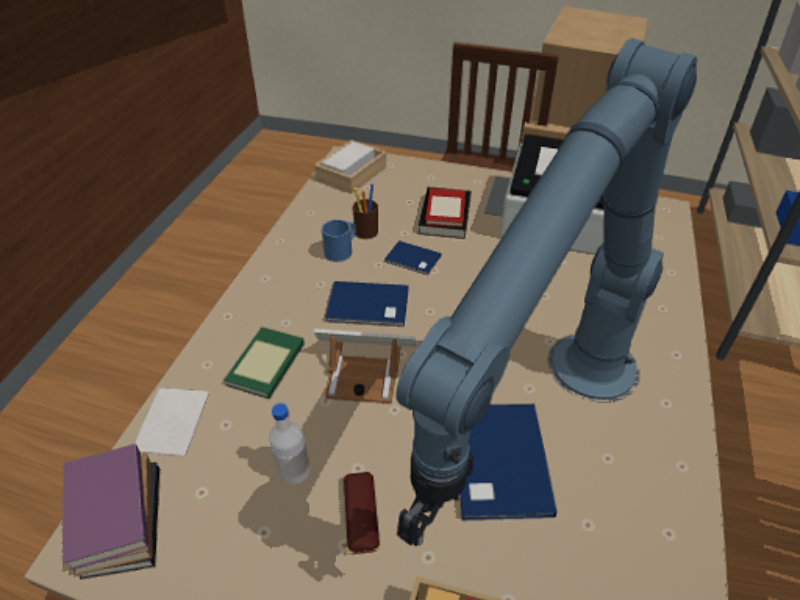

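The top view shows three dark blue books: large (260,422), middle (415,252) next to the rest's slope, and small (505,277). I choose the middle one. The rest is at (340,270) with its slope facing right (-y). I'll measure both and take a close crop.

Run:
```python
from h import *
a=cv2.imread("pics/top0.png"); hsv=cv2.cvtColor(a,cv2.COLOR_BGR2HSV)
m=cv2.inRange(hsv,(105,110,25),(130,255,140)); m[260:]=0
m=cv2.morphologyEx(m,cv2.MORPH_CLOSE,np.ones((7,7)))
for c in cv2.findContours(m,0,1)[0]:
    if cv2.contourArea(c)<300: continue
    r=cv2.minAreaRect(c); bx=cv2.boxPoints(r); w=onplane("top",bx+0.0,0.016)
    print("blue",r[0],cv2.contourArea(c)); print(np.round(w,4).tolist(), [round(float(np.linalg.norm(w[i]-w[i-1])),4) for i in range(4)], w.mean(0))
# rest slope: light grey
s=cv2.inRange(hsv,(0,0,110),(180,60,255)); q=np.zeros_like(s); q[130:215,175:250]=s[130:215,175:250]
for c in cv2.findContours(q,0,1)[0]:
    if cv2.contourArea(c)<40: continue
    bx=cv2.boxPoints(cv2.minAreaRect(c)); print("white",np.round(bx,1).tolist(),cv2.contourArea(c)); print(" z0",np.round(onplane("top",bx,0),4).tolist()); print(" z95",np.round(onplane("top",bx,.095),4).tolist())
cv2.imwrite("pics/c0.png",cv2.resize(a[125:215,170:300],None,fx=6,fy=6,interpolation=cv2.INTER_CUBIC))
```

```text
white [[187.5, 195.6999969482422], [213.6999969482422, 190.5], [214.5, 194.3000030517578], [188.3000030517578, 199.5]] 51.0
 z0 [[0.4559, 0.2382, 0.0], [0.4749, 0.1404, 0.0], [0.4604, 0.1375, 0.0], [0.4415, 0.2353, 0.0]]
 z95 [[0.449, 0.2262, 0.095], [0.467, 0.1336, 0.095], [0.4533, 0.1309, 0.095], [0.4353, 0.2235, 0.095]]
white [[182.0, 166.0], [218.1999969482422, 131.60000610351562], [263.70001220703125, 179.5], [227.39999389648438, 213.89999389648438]] 761.0
 z0 [[0.5681, 0.2595, 0.0], [0.6984, 0.1231, 0.0], [0.5149, -0.0474, 0.0], [0.3867, 0.0892, 0.0]]
 z95 [[0.5552, 0.2464, 0.095], [0.6785, 0.1172, 0.095], [0.5049, -0.0441, 0.095], [0.3835, 0.0851, 0.095]]
```

View pics/c0.png

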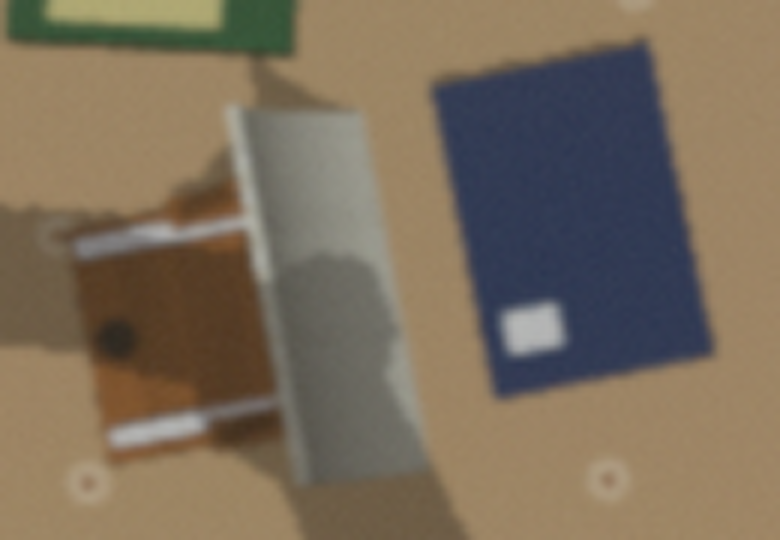

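The crop shows the middle book with its white label. Its corners are at about (432,86), (648,40), (714,354) and (496,397). The slope's foot line runs (360,108)–(426,468), its top edge (230,106)–(297,484), and the base's back edge (75,240)–(108,462).

Run:
```python
from h import *
def f(p): return (np.array(p,float)+.5)/6-.5+[170,125]
bk=onplane("top",f([(432,86),(648,40),(714,354),(496,397)]),.016)
ft=onplane("top",f([(360,108),(426,468)]),0.0)
tp=onplane("top",f([(230,106),(297,484)]),.095)
bb=onplane("top",f([(75,240),(108,462)]),.02)
for n,w in(("book",bk),("foot",ft),("top",tp),("baseback",bb)):
    d=np.diff(np.r_[w,w[:1]],axis=0); print(n,np.round(w[:,:2],4).tolist(),"c",np.round(w.mean(0)[:2],4),"len",np.round(np.linalg.norm(d,axis=1),4),"ang",np.round(np.degrees(np.arctan2(d[:,1],d[:,0])),1))
# refine book with hue mask
a=cv2.imread("pics/top0.png"); cr=a[130:200,235:300].astype(int)
print(a[165,265],a[165,240],a[175,290],a[165,232],a[177,247])
m=np.zeros(a.shape[:2],np.uint8); m[125:200,236:294]=((cr:=a[125:200,236:294].astype(int))[...,0]>cr[...,2]+0)*255
c=max(cv2.findContours(m,0,1)[0],key=cv2.contourArea)
w=onplane("top",cv2.boxPoints(cv2.minAreaRect(c)),.016);d=np.diff(np.r_[w,w[:1]],axis=0)
print(np.round(w,4).tolist(),w.mean(0),np.linalg.norm(d,axis=1),np.degrees(np.arctan2(d[:,1],d[:,0])))
```

```text
book [[0.6667, 0.0347], [0.6952, -0.1007], [0.4974, -0.1394], [0.4715, -0.0039]] c [ 0.5827 -0.0523] len [0.1383 0.2015 0.1379 0.1989] ang [ -78.1 -168.9  100.8   11.2]
foot [[0.656, 0.0802], [0.4287, 0.0399]] c [0.5424 0.0601] len [0.2308 0.2308] ang [-169.9   10.1]
top [[0.6401, 0.1541], [0.4144, 0.1146]] c [0.5272 0.1343] len [0.2291 0.2291] ang [-170.1    9.9]
baseback [[0.5706, 0.2564], [0.4326, 0.2355]] c [0.5016 0.2459] len [0.1395 0.1395] ang [-171.4    8.6]
[83 57 48] [ 99 131 155] [101 133 156] [141 152 152] [101 133 155]
[[0.6662, 0.0338, 0.016], [0.6929, -0.1014, 0.016], [0.4982, -0.1375, 0.016], [0.4722, -0.0034, 0.016]] [ 0.58236072 -0.05210858  0.016     ] [0.13778168 0.19802413 0.1366001  0.19755152] [ -78.83689556 -169.48609435  100.96900887   10.85528414]
```

>>> apply_moves --deltas '[{"delta_pos": [0,0,-20],"rotation": [0,0,7.13],"fingers": 100},{"delta_pos": [0,0,-20],"rotation": [0,0,7.13],"fingers": 100},{"delta_pos": [0,0,-20],"rotation": [0,0,7.13],"fingers": 100},{"delta_pos": [0,0,-10],"rotation": [0,0,7.13],"fingers": 100},{"delta_pos": [0,0,0],"rotation": [0,0,7.13],"fingers": 100},{"delta_pos": [0,0,0],"rotation": [0,0,7.13],"fingers": 100},{"delta_pos": [0,0,0],"rotation": [0,0,7.13],"fingers": 100},{"delta_pos": [0,0,0],"rotation": [0,0,7.13],"fingers": 100},{"delta_pos": [0,0,0],"rotation": [0,0,0],"fingers": 100}]'

```text
t: 1.0
ee_pos: [0.2533, 0.5981, 0.3144]
eef_rot: [0.643, 0.766, -0.001, 0.0]
contact_force: [-0.8, 0.8, -0.6]
finger_gap: 1.002
grasp_force: 0.0
```

>>> apply_moves --deltas '[{"delta_pos": [-40,10,0],"rotation": [0,0,0],"fingers": 100},{"delta_pos": [-40,10,0],"rotation": [0,0,0],"fingers": 100},{"delta_pos": [-40,10,0],"rotation": [0,0,0],"fingers": 100},{"delta_pos": [-40,10,0],"rotation": [0,0,0],"fingers": 100},{"delta_pos": [-40,10,0],"rotation": [0,0,0],"fingers": 100},{"delta_pos": [-40,10,0],"rotation": [0,0,0],"fingers": 100},{"delta_pos": [-40,10,0],"rotation": [0,0,0],"fingers": 100},{"delta_pos": [-40,10,0],"rotation": [0,0,0],"fingers": 100},{"delta_pos": [-40,10,0],"rotation": [0,0,0],"fingers": 100},{"delta_pos": [-40,10,0],"rotation": [0,0,0],"fingers": 100}]'

```text
t: 2.0
ee_pos: [0.4218, 0.2201, 0.3152]
eef_rot: [0.642, 0.767, 0.0, -0.0]
contact_force: [0.5, 0.8, -0.4]
finger_gap: 1.003
grasp_force: 0.0
```

>>> apply_moves --deltas '[{"delta_pos": [-40,11,0],"rotation": [0,0,0],"fingers": 100},{"delta_pos": [-40,11,0],"rotation": [0,0,0],"fingers": 100},{"delta_pos": [-40,11,0],"rotation": [0,0,0],"fingers": 100},{"delta_pos": [-40,11,0],"rotation": [0,0,0],"fingers": 100},{"delta_pos": [-40,11,0],"rotation": [0,0,0],"fingers": 100},{"delta_pos": [-40,11,0],"rotation": [0,0,0],"fingers": 100},{"delta_pos": [-40,11,0],"rotation": [0,0,0],"fingers": 100},{"delta_pos": [-40,11,0],"rotation": [0,0,0],"fingers": 100},{"delta_pos": [-40,11,0],"rotation": [0,0,0],"fingers": 100},{"delta_pos": [-40,11,0],"rotation": [0,0,0],"fingers": 100}]'

```text
t: 3.0
ee_pos: [0.5998, -0.154, 0.3149]
eef_rot: [0.641, 0.767, -0.0, -0.0]
contact_force: [0.4, 0.9, 0.6]
finger_gap: 0.996
grasp_force: 0.0
```

```bash
cat >> h.py <<'E'
NV=np.array([-.1736,.9848,0]);TV=np.array([.9848,.1736,0])
def nt(): s,Rt=st(); p=np.array(s["ee_pos"]); F=np.array(s["contact_force"]); print("n %.4f t %.4f z %.4f Fn %.2f Ft %.2f Fz %.2f"%(p@NV,p@TV,p[2],F@NV,F@TV,F[2]))
E
python3 -c "from h import *;nt()"
```

```text
t 3.0 p [ 0.5998 -0.154   0.3149] F [0.44 0.91 0.57] gap 0.9964524426118763
R [[-0.177, 0.984, -0.001], [0.984, 0.177, 0.0], [0.0, -0.0, -1.0]]
n -0.2558 t 0.5639 z 0.3149 Fn 0.82 Ft 0.59 Fz 0.57
```

>>> apply_moves --deltas '[{"delta_pos": [-4,0,45],"rotation": [0,0,0],"fingers": 100},{"delta_pos": [0,0,50],"rotation": [0,0,0],"fingers": 100},{"delta_pos": [0,0,50],"rotation": [0,0,0],"fingers": 100},{"delta_pos": [0,0,50],"rotation": [0,0,0],"fingers": 100},{"delta_pos": [0,0,40],"rotation": [0,0,0],"fingers": 100},{"delta_pos": [0,0,30],"rotation": [0,0,0],"fingers": 100},{"delta_pos": [0,0,20],"rotation": [0,0,0],"fingers": 100},{"delta_pos": [0,0,8],"rotation": [0,0,0],"fingers": 100},{"delta_pos": [0,0,4],"rotation": [0,0,0],"fingers": 100},{"delta_pos": [0,0,0],"rotation": [0,0,0],"fingers": 100}]'

```text
t: 4.0
ee_pos: [0.6004, -0.157, 0.0187]
eef_rot: [0.642, 0.766, 0.0, 0.0]
contact_force: [-0.2, 0.1, -0.3]
finger_gap: 0.999
grasp_force: 0.0
```

Run:
```python
from h import *
nt()
for n in("side","top"): cv2.imwrite(f"pics/{n}1.png",cams.get_image(n)[...,::-1])
a=cv2.imread("pics/side1.png"); u,v=proj("side",[[0.58,-0.08,0.03]])[0].astype(int); print(u,v)
cv2.imwrite("pics/c1.png",cv2.resize(a[max(0,v-70):v+80,max(0,u-100):u+100],None,fx=4,fy=4))
```

```text
t 4.0 p [ 0.6004 -0.157   0.0187] F [-0.21  0.14 -0.32] gap 0.9991209047205483
R [[-0.174, 0.985, 0.001], [0.985, 0.174, -0.0], [-0.0, 0.001, -1.0]]
n -0.2588 t 0.5641 z 0.0187 Fn 0.17 Ft -0.19 Fz -0.32
237 184
```

View pics/c1.png

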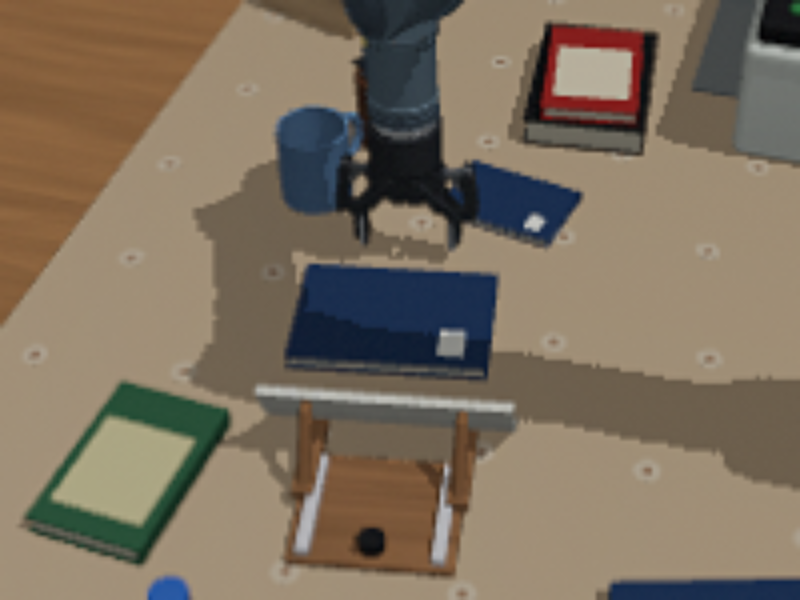

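The crop shows the open fingers at (360,235) and (455,240), level, just behind the spine and centred on it. The book is at (395,320), squarely in front of the rest. I'll lower the fingers the rest of the way by feel.

>>> apply_moves --deltas '[{"delta_pos": [0,0,5],"rotation": [0,0,0],"fingers": 100},{"delta_pos": [0,0,3],"rotation": [0,0,0],"fingers": 100},{"delta_pos": [0,0,2],"rotation": [0,0,0],"fingers": 100},{"delta_pos": [0,0,2],"rotation": [0,0,0],"fingers": 100},{"delta_pos": [0,0,0],"rotation": [0,0,0],"fingers": 100}]'

```text
t: 4.6
ee_pos: [0.5997, -0.1567, 0.0059]
eef_rot: [0.643, 0.766, -0.0, -0.0]
contact_force: [-0.2, 0.1, 0.4]
finger_gap: 0.999
grasp_force: 0.0
```

>>> apply_moves --deltas '[{"delta_pos": [2,0,1],"rotation": [0,0,0],"fingers": 100},{"delta_pos": [2,0,1],"rotation": [0,0,0],"fingers": 100},{"delta_pos": [3,0,0],"rotation": [0,0,0],"fingers": 100},{"delta_pos": [3,0,0],"rotation": [0,0,0],"fingers": 100},{"delta_pos": [3,0,0],"rotation": [0,0,0],"fingers": 100},{"delta_pos": [2,0,0],"rotation": [0,0,0],"fingers": 100},{"delta_pos": [2,0,0],"rotation": [0,0,0],"fingers": 100},{"delta_pos": [2,0,0],"rotation": [0,0,0],"fingers": 100},{"delta_pos": [2,0,0],"rotation": [0,0,0],"fingers": 100},{"delta_pos": [2,0,0],"rotation": [0,0,0],"fingers": 100}]'

```text
t: 5.6
ee_pos: [0.596, -0.1341, 0.0043]
eef_rot: [0.643, 0.766, 0.0, 0.0]
contact_force: [-0.3, -0.1, 0.5]
finger_gap: 1.002
grasp_force: 0.0
```

>>> apply_moves --deltas '[{"delta_pos": [2,0,0],"rotation": [0,0,0],"fingers": 100},{"delta_pos": [2,0,0],"rotation": [0,0,0],"fingers": 100},{"delta_pos": [3,0,0],"rotation": [0,0,0],"fingers": 100},{"delta_pos": [3,0,0],"rotation": [0,0,0],"fingers": 100},{"delta_pos": [3,0,0],"rotation": [0,0,0],"fingers": 100},{"delta_pos": [3,0,0],"rotation": [0,0,0],"fingers": 100},{"delta_pos": [3,0,0],"rotation": [0,0,0],"fingers": 100},{"delta_pos": [3,0,0],"rotation": [0,0,0],"fingers": 100},{"delta_pos": [3,0,0],"rotation": [0,0,0],"fingers": 100},{"delta_pos": [3,0,0],"rotation": [0,0,0],"fingers": 100}]'

```text
t: 6.6
ee_pos: [0.5911, -0.1063, 0.0043]
eef_rot: [0.643, 0.766, 0.0, 0.0]
contact_force: [0.8, -2.4, -0.6]
finger_gap: 0.999
grasp_force: 0.8
```

```bash
cat >> h.py <<'E'
def book(tag):
    a=cams.get_image("top")[...,::-1].copy(); cv2.imwrite(f"pics/{tag}.png",a); m=np.zeros(a.shape[:2],np.uint8); c=a[125:205,180:294].astype(int)
    m[125:205,180:294]=((c[...,0]>c[...,2]+8)&(c[...,0]>35)).astype(np.uint8)*255
    c=max(cv2.findContours(cv2.morphologyEx(m,cv2.MORPH_OPEN,np.ones((3,3))),0,1)[0],key=cv2.contourArea)
    w=onplane("top",cv2.boxPoints(cv2.minAreaRect(c)),.016); d=np.diff(np.r_[w,w[:1]],axis=0)
    print("book n",np.round(w@NV,4),"t",np.round(w@TV,4),"ang",np.round(np.degrees(np.arctan2(d[:,1],d[:,0])),1))
E
python3 -c "from h import *;nt();book('top2')"
```

```text
t 6.6 p [ 0.5911 -0.1063  0.0043] F [ 0.84 -2.38 -0.63] gap 0.9993662119170252
R [[-0.174, 0.985, 0.0], [0.985, 0.174, 0.0], [0.0, 0.0, -1.0]]
n -0.2073 t 0.5637 z 0.0043 Fn -2.49 Ft 0.42 Fz -0.63
book n [-0.0062 -0.0768 -0.2848 -0.2113] t [0.4282 0.7133 0.6614 0.3767] ang [ -3.9 -94.  175.5  85.9]
```

>>> apply_moves --deltas '[{"delta_pos": [3,0,0],"rotation": [0,0,0],"fingers": 100},{"delta_pos": [3,0,0],"rotation": [0,0,0],"fingers": 100},{"delta_pos": [3,0,0],"rotation": [0,0,0],"fingers": 100},{"delta_pos": [3,0,0],"rotation": [0,0,0],"fingers": 100},{"delta_pos": [2,0,0],"rotation": [0,0,0],"fingers": 100},{"delta_pos": [2,0,0],"rotation": [0,0,0],"fingers": 100},{"delta_pos": [2,0,0],"rotation": [0,0,0],"fingers": 100},{"delta_pos": [2,0,0],"rotation": [0,0,0],"fingers": 100},{"delta_pos": [2,0,0],"rotation": [0,0,0],"fingers": 100},{"delta_pos": [2,0,0],"rotation": [0,0,0],"fingers": 100}]'

```text
t: 7.65
ee_pos: [0.5873, -0.0839, 0.0045]
eef_rot: [0.643, 0.766, -0.0, 0.001]
contact_force: [1.1, -4.0, 1.1]
finger_gap: 0.999
grasp_force: 1.9
```

>>> apply_moves --deltas '[{"delta_pos": [2,0,0],"rotation": [0,0,0],"fingers": 100},{"delta_pos": [2,0,0],"rotation": [0,0,0],"fingers": 100},{"delta_pos": [2,0,0],"rotation": [0,0,0],"fingers": 100},{"delta_pos": [2,0,0],"rotation": [0,0,0],"fingers": 100},{"delta_pos": [2,0,0],"rotation": [0,0,0],"fingers": 100},{"delta_pos": [2,0,0],"rotation": [0,0,0],"fingers": 100},{"delta_pos": [2,0,0],"rotation": [0,0,0],"fingers": 100},{"delta_pos": [2,0,0],"rotation": [0,0,0],"fingers": 100},{"delta_pos": [2,0,0],"rotation": [0,0,0],"fingers": 100},{"delta_pos": [2,0,0],"rotation": [0,0,0],"fingers": 100}]'

```text
t: 8.65
ee_pos: [0.5834, -0.0631, 0.0042]
eef_rot: [0.643, 0.766, -0.0, -0.0]
contact_force: [-0.1, -5.0, 0.2]
finger_gap: 1.002
grasp_force: 2.0
```

>>> apply_moves --deltas '[{"delta_pos": [2,0,0],"rotation": [0,0,0],"fingers": 100},{"delta_pos": [2,0,0],"rotation": [0,0,0],"fingers": 100},{"delta_pos": [2,0,0],"rotation": [0,0,0],"fingers": 100},{"delta_pos": [2,0,0],"rotation": [0,0,0],"fingers": 100},{"delta_pos": [2,0,0],"rotation": [0,0,0],"fingers": 100},{"delta_pos": [2,0,0],"rotation": [0,0,0],"fingers": 100},{"delta_pos": [2,0,0],"rotation": [0,0,0],"fingers": 100},{"delta_pos": [2,0,0],"rotation": [0,0,0],"fingers": 100},{"delta_pos": [2,0,0],"rotation": [0,0,0],"fingers": 100},{"delta_pos": [2,0,0],"rotation": [0,0,0],"fingers": 100}]'

```text
t: 9.65
ee_pos: [0.5799, -0.0435, 0.0042]
eef_rot: [0.643, 0.766, -0.0, 0.0]
contact_force: [1.5, -4.7, -0.1]
finger_gap: 0.999
grasp_force: 2.0
```

Run:
```python
from h import *
nt()
a=cams.get_image("side")[...,::-1]; b=cams.get_image("top")[...,::-1]
cv2.imwrite("pics/c2.png",np.vstack([cv2.resize(a[114:214,137:337],None,fx=3,fy=3),cv2.resize(b[125:215,150:350],None,fx=3,fy=3)]))
```

```text
t 9.65 p [ 0.5799 -0.0435  0.0042] F [ 1.53 -4.73 -0.06] gap 0.9993747618533353
R [[-0.174, 0.985, -0.0], [0.985, 0.174, -0.0], [-0.0, -0.0, -1.0]]
n -0.1435 t 0.5635 z 0.0042 Fn -4.93 Ft 0.68 Fz -0.06
```

View pics/c2.png

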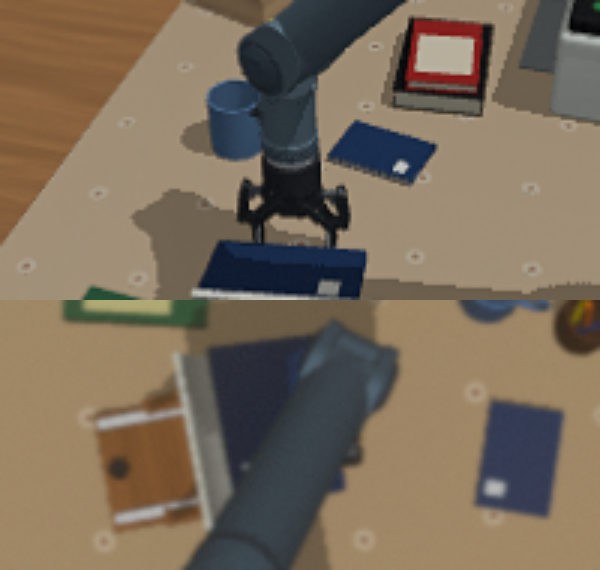

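The side view (upper half) shows the book riding up the slope squarely ahead of both fingers. I'll keep pushing.

>>> apply_moves --deltas '[{"delta_pos": [2,0,0],"rotation": [0,0,0],"fingers": 100},{"delta_pos": [2,0,0],"rotation": [0,0,0],"fingers": 100},{"delta_pos": [2,0,0],"rotation": [0,0,0],"fingers": 100},{"delta_pos": [2,0,0],"rotation": [0,0,0],"fingers": 100},{"delta_pos": [2,0,0],"rotation": [0,0,0],"fingers": 100},{"delta_pos": [2,0,0],"rotation": [0,0,0],"fingers": 100},{"delta_pos": [2,0,0],"rotation": [0,0,0],"fingers": 100},{"delta_pos": [2,0,0],"rotation": [0,0,0],"fingers": 100},{"delta_pos": [2,0,0],"rotation": [0,0,0],"fingers": 100},{"delta_pos": [2,0,0],"rotation": [0,0,0],"fingers": 100}]'

```text
t: 10.75
ee_pos: [0.5764, -0.0236, 0.0042]
eef_rot: [0.643, 0.766, -0.0, -0.0]
contact_force: [0.7, -4.6, -0.9]
finger_gap: 0.998
grasp_force: 1.9
```

>>> apply_moves --deltas '[{"delta_pos": [2,0,0],"rotation": [0,0,0],"fingers": 100},{"delta_pos": [2,0,0],"rotation": [0,0,0],"fingers": 100},{"delta_pos": [2,0,0],"rotation": [0,0,0],"fingers": 100},{"delta_pos": [2,0,0],"rotation": [0,0,0],"fingers": 100},{"delta_pos": [2,0,0],"rotation": [0,0,0],"fingers": 100},{"delta_pos": [2,0,0],"rotation": [0,0,0],"fingers": 100},{"delta_pos": [2,0,0],"rotation": [0,0,0],"fingers": 100},{"delta_pos": [2,0,0],"rotation": [0,0,0],"fingers": 100},{"delta_pos": [2,0,0],"rotation": [0,0,0],"fingers": 100},{"delta_pos": [2,0,0],"rotation": [0,0,0],"fingers": 100}]'

```text
t: 11.75
ee_pos: [0.5729, -0.0038, 0.0042]
eef_rot: [0.643, 0.766, 0.0, -0.0]
contact_force: [0.4, -3.6, -2.5]
finger_gap: 1.004
grasp_force: 1.6
```

```bash
python3 -c "from h import *;nt()"
```

```text
t 11.75 p [ 0.5729 -0.0038  0.0042] F [ 0.38 -3.56 -2.54] gap 1.0037305644345835
R [[-0.174, 0.985, -0.0], [0.985, 0.174, 0.0], [0.0, -0.0, -1.0]]
n -0.1032 t 0.5636 z 0.0042 Fn -3.57 Ft -0.25 Fz -2.54
```

>>> apply_moves --deltas '[{"delta_pos": [2,0,0.5],"rotation": [0,0,0],"fingers": 100},{"delta_pos": [2,0,0.5],"rotation": [0,0,0],"fingers": 100},{"delta_pos": [2,0,0.5],"rotation": [0,0,0],"fingers": 100},{"delta_pos": [2,0,0],"rotation": [0,0,0],"fingers": 100},{"delta_pos": [2,0,0],"rotation": [0,0,0],"fingers": 100},{"delta_pos": [2,0,0],"rotation": [0,0,0],"fingers": 100},{"delta_pos": [2,0,0],"rotation": [0,0,0],"fingers": 100},{"delta_pos": [2,0,0],"rotation": [0,0,0],"fingers": 100}]'

```text
t: 12.55
ee_pos: [0.5701, 0.0124, 0.0028]
eef_rot: [0.643, 0.766, 0.0, -0.001]
contact_force: [1.3, -1.9, -1.2]
finger_gap: 1.005
grasp_force: 1.0
```

>>> apply_moves --deltas '[{"delta_pos": [1.5,0,0],"rotation": [0,0,0],"fingers": 100},{"delta_pos": [1.5,0,0],"rotation": [0,0,0],"fingers": 100},{"delta_pos": [1.5,0,0],"rotation": [0,0,0],"fingers": 100},{"delta_pos": [1.5,0,0],"rotation": [0,0,0],"fingers": 100},{"delta_pos": [1,0,0],"rotation": [0,0,0],"fingers": 100},{"delta_pos": [1,0,0],"rotation": [0,0,0],"fingers": 100}]'

```text
t: 13.15
ee_pos: [0.5689, 0.0195, 0.0027]
eef_rot: [0.643, 0.766, -0.0, -0.0]
contact_force: [0.4, -2.7, -1.7]
finger_gap: 1.001
grasp_force: 1.0
```

Run:
```python
from h import *
nt()
a=cams.get_image("side")[...,::-1]; b=cams.get_image("top")[...,::-1]
cv2.imwrite("pics/c3.png",np.vstack([cv2.resize(a[130:220,170:320],None,fx=4,fy=4),cv2.resize(b[130:205,165:315],None,fx=4,fy=3.2)]))
```

```text
t 13.15 p [0.5689 0.0195 0.0027] F [ 0.36 -2.65 -1.74] gap 1.0013452493886081
R [[-0.174, 0.985, -0.0], [0.985, 0.174, -0.0], [0.0, -0.0, -1.0]]
n -0.0795 t 0.5636 z 0.0027 Fn -2.68 Ft -0.11 Fz -1.74
```

View pics/c3.png

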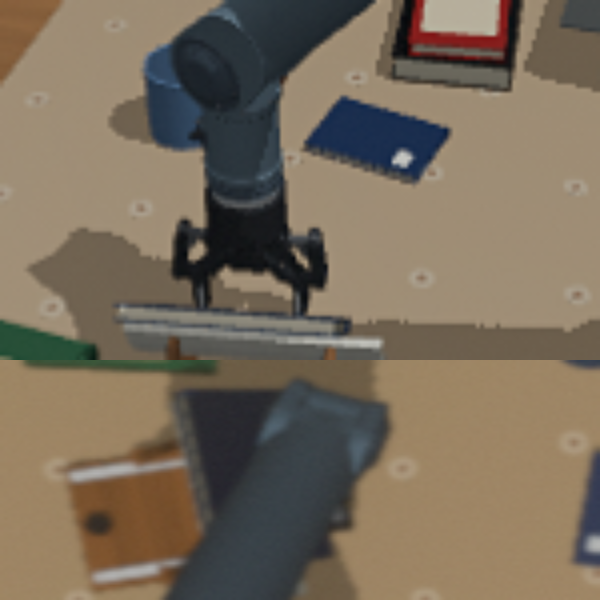

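The book now leans over the top edge: its raised edge at (118,308)–(345,325) runs parallel to the rest's edge. I'll make the last stretch by feel.

>>> apply_moves --deltas '[{"delta_pos": [1,0,0],"rotation": [0,0,0],"fingers": 100},{"delta_pos": [1,0,0],"rotation": [0,0,0],"fingers": 100},{"delta_pos": [1,0,0],"rotation": [0,0,0],"fingers": 100},{"delta_pos": [1,0,0],"rotation": [0,0,0],"fingers": 100},{"delta_pos": [1,0,0],"rotation": [0,0,0],"fingers": 100},{"delta_pos": [1,0,0],"rotation": [0,0,0],"fingers": 100},{"delta_pos": [1,0,0],"rotation": [0,0,0],"fingers": 100},{"delta_pos": [1,0,0],"rotation": [0,0,0],"fingers": 100}]'

```text
t: 14.05
ee_pos: [0.5675, 0.0274, 0.0027]
eef_rot: [0.643, 0.766, -0.0, -0.0]
contact_force: [-0.0, -1.2, -1.3]
finger_gap: 1.004
grasp_force: 1.0
```

>>> apply_moves --deltas '[{"delta_pos": [1,0,0],"rotation": [0,0,0],"fingers": 100},{"delta_pos": [1,0,0],"rotation": [0,0,0],"fingers": 100},{"delta_pos": [1,0,0],"rotation": [0,0,0],"fingers": 100}]'

```text
t: 14.35
ee_pos: [0.567, 0.0303, 0.0028]
eef_rot: [0.643, 0.766, 0.0, 0.0]
contact_force: [0.7, -2.2, -2.2]
finger_gap: 1.004
grasp_force: 1.0
```

```bash
python3 -c "from h import *;nt()"
```

```text
t 14.35 p [0.567  0.0303 0.0028] F [ 0.65 -2.17 -2.18] gap 1.0036833190729912
R [[-0.174, 0.985, 0.0], [0.985, 0.174, -0.0], [-0.0, 0.0, -1.0]]
n -0.0686 t 0.5637 z 0.0028 Fn -2.25 Ft 0.27 Fz -2.18
```

>>> apply_moves --deltas '[{"delta_pos": [1,0,0],"rotation": [0,0,0],"fingers": 100},{"delta_pos": [1,0,0],"rotation": [0,0,0],"fingers": 100},{"delta_pos": [1,0,0],"rotation": [0,0,0],"fingers": 100}]'

```text
t: 14.65
ee_pos: [0.5664, 0.0333, 0.0027]
eef_rot: [0.643, 0.766, -0.0, -0.0]
contact_force: [-0.8, -1.3, -2.2]
finger_gap: 0.999
grasp_force: 1.0
```

>>> apply_moves --deltas '[{"delta_pos": [1,0,0],"rotation": [0,0,0],"fingers": 100},{"delta_pos": [1,0,0],"rotation": [0,0,0],"fingers": 100}]'

```text
t: 14.85
ee_pos: [0.5661, 0.0353, 0.0027]
eef_rot: [0.643, 0.766, -0.0, -0.0]
contact_force: [-0.3, -2.2, -1.9]
finger_gap: 1.0
grasp_force: 1.0
```

>>> apply_moves --deltas '[{"delta_pos": [1,0,0],"rotation": [0,0,0],"fingers": 100},{"delta_pos": [1,0,0],"rotation": [0,0,0],"fingers": 100}]'

```text
t: 15.05
ee_pos: [0.5658, 0.0373, 0.0028]
eef_rot: [0.643, 0.766, 0.0, 0.0]
contact_force: [0.7, -2.1, -0.9]
finger_gap: 1.001
grasp_force: 1.0
```

>>> apply_moves --deltas '[{"delta_pos": [1,0,0],"rotation": [0,0,0],"fingers": 100}]'

```text
t: 15.15
ee_pos: [0.5657, 0.0382, 0.0028]
eef_rot: [0.643, 0.766, 0.0, 0.0]
contact_force: [0.5, -2.0, -2.2]
finger_gap: 1.002
grasp_force: 1.0
```

>>> apply_moves --deltas '[{"delta_pos": [1,0,0],"rotation": [0,0,0],"fingers": 100}]'

```text
t: 15.25
ee_pos: [0.5655, 0.0392, 0.0028]
eef_rot: [0.643, 0.766, 0.0, 0.0]
contact_force: [0.7, -1.5, -1.4]
finger_gap: 1.006
grasp_force: 1.0
```

>>> apply_moves --deltas '[{"delta_pos": [1,0,0],"rotation": [0,0,0],"fingers": 100}]'

```text
t: 15.35
ee_pos: [0.5652, 0.0402, 0.0028]
eef_rot: [0.643, 0.766, -0.0, -0.0]
contact_force: [0.6, -1.8, -2.5]
finger_gap: 1.001
grasp_force: 1.0
```

>>> apply_moves --deltas '[{"delta_pos": [1,0,0],"rotation": [0,0,0],"fingers": 100}]'

```text
t: 15.45
ee_pos: [0.5651, 0.0409, 0.0028]
eef_rot: [0.643, 0.766, -0.0, 0.0]
contact_force: [0.0, -2.3, -2.0]
finger_gap: 0.999
grasp_force: 1.5
```

>>> apply_moves --deltas '[{"delta_pos": [1,0,0],"rotation": [0,0,0],"fingers": 100}]'

```text
t: 15.55
ee_pos: [0.5651, 0.0413, 0.0029]
eef_rot: [0.643, 0.766, -0.0, 0.001]
contact_force: [0.4, -4.6, -0.5]
finger_gap: 0.995
grasp_force: 2.1
```

>>> apply_moves --deltas '[{"delta_pos": [1,0,0],"rotation": [0,0,0],"fingers": 100}]'

```text
t: 15.65
ee_pos: [0.5651, 0.0415, 0.003]
eef_rot: [0.643, 0.766, -0.0, 0.001]
contact_force: [0.5, -6.2, 0.4]
finger_gap: 1.0
grasp_force: 2.9
```

>>> apply_moves --deltas '[{"delta_pos": [0,0,0],"rotation": [0,0,0],"fingers": 100}]'

```text
t: 15.75
ee_pos: [0.5651, 0.0415, 0.0031]
eef_rot: [0.643, 0.766, -0.0, 0.001]
contact_force: [0.8, -4.1, -0.6]
finger_gap: 1.002
grasp_force: 2.4
```

>>> apply_moves --deltas '[{"delta_pos": [1,0,0],"rotation": [0,0,0],"fingers": 100},{"delta_pos": [0,0,0],"rotation": [0,0,0],"fingers": 100}]'

```text
t: 15.95
ee_pos: [0.565, 0.0418, 0.0032]
eef_rot: [0.643, 0.766, -0.001, 0.001]
contact_force: [0.9, -6.3, 1.2]
finger_gap: 1.001
grasp_force: 3.0
```

>>> apply_moves --deltas '[{"delta_pos": [1,0,0],"rotation": [0,0,0],"fingers": 100},{"delta_pos": [0,0,0],"rotation": [0,0,0],"fingers": 100}]'

```text
t: 16.15
ee_pos: [0.565, 0.0421, 0.0033]
eef_rot: [0.643, 0.766, -0.001, 0.002]
contact_force: [0.3, -7.1, -0.1]
finger_gap: 0.998
grasp_force: 3.4
```

>>> apply_moves --deltas '[{"delta_pos": [1,0,0],"rotation": [0,0,0],"fingers": 100},{"delta_pos": [1,0,0],"rotation": [0,0,0],"fingers": 100},{"delta_pos": [0,0,0],"rotation": [0,0,0],"fingers": 100}]'

```text
t: 16.45
ee_pos: [0.565, 0.0426, 0.0036]
eef_rot: [0.644, 0.765, -0.001, 0.003]
contact_force: [-0.3, -9.1, 2.1]
finger_gap: 0.997
grasp_force: 4.3
```

>>> apply_moves --deltas '[{"delta_pos": [-4,0,0],"rotation": [0,0,0],"fingers": 100},{"delta_pos": [-6,0,0],"rotation": [0,0,0],"fingers": 100},{"delta_pos": [-10,0,0],"rotation": [0,0,0],"fingers": 100},{"delta_pos": [-10,0,-10],"rotation": [0,0,0],"fingers": 100},{"delta_pos": [-10,0,-40],"rotation": [0,0,0],"fingers": 100},{"delta_pos": [0,0,-50],"rotation": [0,0,0],"fingers": 100},{"delta_pos": [0,0,-50],"rotation": [0,0,0],"fingers": 100},{"delta_pos": [0,0,-50],"rotation": [0,0,0],"fingers": 100}]'

```text
t: 17.25
ee_pos: [0.5706, 0.007, 0.2051]
eef_rot: [0.643, 0.766, 0.0, -0.0]
contact_force: [0.2, 0.9, 0.8]
finger_gap: 1.001
grasp_force: 0.0
```

Run:
```python
from h import *
nt()
a=cams.get_image("side")[...,::-1].copy(); b=cams.get_image("top")[...,::-1].copy(); cv2.imwrite("pics/side4.png",a); cv2.imwrite("pics/top4.png",b)
cv2.imwrite("pics/c4.png",np.vstack([cv2.resize(a[150:220,180:310],None,fx=5,fy=5),cv2.resize(b[138:208,170:300],None,fx=5,fy=3.5)]))
```

```text
t 17.25 p [0.5706 0.007  0.2051] F [0.2  0.86 0.78] gap 1.0011413563597253
R [[-0.172, 0.985, -0.0], [0.985, 0.172, 0.001], [0.001, -0.0, -1.0]]
n -0.0921 t 0.5631 z 0.2051 Fn 0.82 Ft 0.34 Fz 0.78
```

View pics/c4.png

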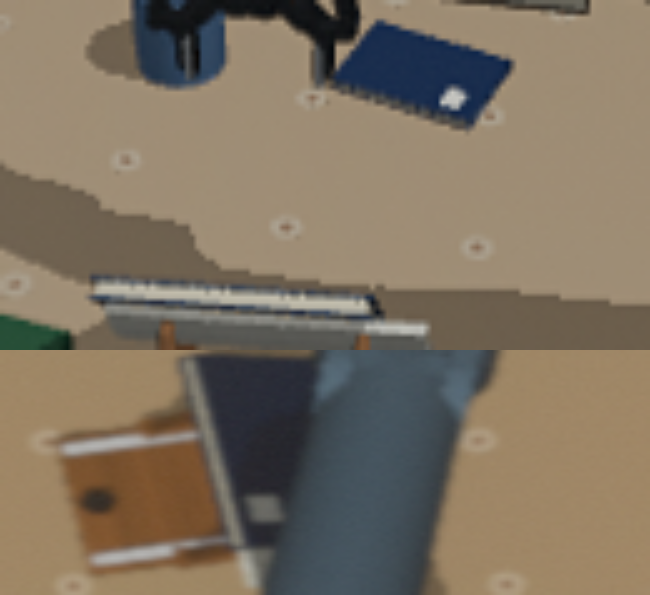

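The side crop shows the book leaning by itself, its raised page edge at (92,285)–(375,312) above the rest's top edge and parallel to it, with nothing touching it. I'll check the tilt numerically before hooking it.

Run:
```python
from h import *
for f in (-.035,-.031):
  for th in (.82,.89,.92,.96):
    L=[]
    for t in (.4646,.6646):
        for c in (0,.016):
            n=f+.14*np.cos(th)-c*np.sin(th); z=.14*np.sin(th)+c*np.cos(th)
            L.append(NV*n+TV*t+[0,0,z])
    q=proj("side",L); p=proj("top",L)
    print(f,th,"side",np.round((q-[180,150]+.5)*5-.5,0).tolist(),"top",np.round((p-[170,138]+.5)*[5,3.5]-.5+[0,350],0).tolist())
```

```text
-0.035 0.82 side [[369.0, 337.0], [371.0, 314.0], [86.0, 314.0], [88.0, 291.0]] top [[210.0, 554.0], [226.0, 551.0], [161.0, 361.0], [176.0, 357.0]]
-0.035 0.89 side [[370.0, 322.0], [372.0, 300.0], [87.0, 300.0], [89.0, 278.0]] top [[220.0, 552.0], [236.0, 549.0], [171.0, 359.0], [187.0, 355.0]]
-0.035 0.92 side [[371.0, 316.0], [373.0, 294.0], [88.0, 294.0], [90.0, 272.0]] top [[224.0, 551.0], [241.0, 548.0], [175.0, 358.0], [192.0, 354.0]]
-0.035 0.96 side [[371.0, 308.0], [373.0, 286.0], [89.0, 287.0], [91.0, 264.0]] top [[230.0, 550.0], [248.0, 547.0], [181.0, 356.0], [198.0, 352.0]]
-0.031 0.82 side [[368.0, 341.0], [370.0, 318.0], [85.0, 318.0], [87.0, 296.0]] top [[205.0, 555.0], [220.0, 552.0], [156.0, 362.0], [171.0, 358.0]]
-0.031 0.89 side [[369.0, 327.0], [371.0, 304.0], [86.0, 304.0], [88.0, 282.0]] top [[214.0, 553.0], [231.0, 550.0], [165.0, 359.0], [181.0, 355.0]]
-0.031 0.92 side [[370.0, 321.0], [372.0, 298.0], [87.0, 298.0], [89.0, 276.0]] top [[219.0, 552.0], [236.0, 549.0], [169.0, 358.0], [186.0, 354.0]]
-0.031 0.96 side [[371.0, 313.0], [373.0, 290.0], [87.0, 291.0], [90.0, 268.0]] top [[225.0, 551.0], [242.0, 548.0], [175.0, 357.0], [193.0, 353.0]]
```

Both views agree on a tilt of about 0.92 rad with the lower edge at the foot, so it is home. Next I go behind the raised edge.

>>> apply_moves --deltas '[{"delta_pos": [35,1,0],"rotation": [0,0,0],"fingers": 100},{"delta_pos": [45,0,0],"rotation": [0,0,0],"fingers": 100},{"delta_pos": [45,0,0],"rotation": [0,0,0],"fingers": 100},{"delta_pos": [42,0,0],"rotation": [0,0,0],"fingers": 100},{"delta_pos": [0,0,20],"rotation": [0,0,0],"fingers": 100},{"delta_pos": [0,0,30],"rotation": [0,0,0],"fingers": 100},{"delta_pos": [0,0,25],"rotation": [0,0,0],"fingers": 100},{"delta_pos": [0,0,15],"rotation": [0,0,0],"fingers": 100},{"delta_pos": [0,0,11],"rotation": [0,0,0],"fingers": 100},{"delta_pos": [0,0,0],"rotation": [0,0,0],"fingers": 100}]'

```text
t: 18.35
ee_pos: [0.5421, 0.1717, 0.1006]
eef_rot: [0.643, 0.766, -0.001, -0.001]
contact_force: [-0.3, -0.7, -0.6]
finger_gap: 1.002
grasp_force: 0.0
```

Run:
```python
from h import *
nt()
a=cams.get_image("side")[...,::-1].copy()
cv2.imwrite("pics/c5.png",cv2.resize(a[130:230,170:320],None,fx=5,fy=5))
```

```text
t 18.35 p [0.5421 0.1717 0.1006] F [-0.29 -0.69 -0.64] gap 1.0019591490676962
R [[-0.173, 0.985, -0.002], [0.985, 0.173, -0.001], [-0.001, -0.002, -1.0]]
n 0.0750 t 0.5637 z 0.1006 Fn -0.63 Ft -0.41 Fz -0.64
```

View pics/c5.png

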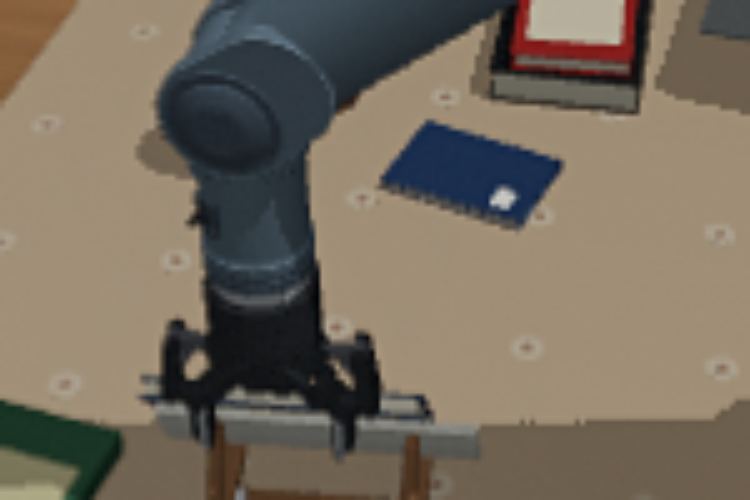

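The side crop shows both fingers, at (205,435) and (345,450), behind the book's raised edge and centred on it. I'll raise them 2 mm to clear the rest and pull.

>>> apply_moves --deltas '[{"delta_pos": [-2,0,-2],"rotation": [0,0,0],"fingers": 100},{"delta_pos": [-3,0,0],"rotation": [0,0,0],"fingers": 100},{"delta_pos": [-3,0,0],"rotation": [0,0,0],"fingers": 100},{"delta_pos": [-3,0,0],"rotation": [0,0,0],"fingers": 100},{"delta_pos": [-3,0,0],"rotation": [0,0,0],"fingers": 100},{"delta_pos": [-3,0,0],"rotation": [0,0,0],"fingers": 100}]'

```text
t: 19.0
ee_pos: [0.5462, 0.1565, 0.1042]
eef_rot: [0.643, 0.766, 0.001, -0.0]
contact_force: [-0.8, 2.9, 1.6]
finger_gap: 1.0
grasp_force: 1.3
```

>>> apply_moves --deltas '[{"delta_pos": [-3,0,0],"rotation": [0,0,0],"fingers": 100},{"delta_pos": [-3,0,0],"rotation": [0,0,0],"fingers": 100},{"delta_pos": [-3,0,0],"rotation": [0,0,0],"fingers": 100},{"delta_pos": [-3,0,0],"rotation": [0,0,0],"fingers": 100}]'

```text
t: 19.4
ee_pos: [0.548, 0.1432, 0.1037]
eef_rot: [0.643, 0.766, -0.0, 0.0]
contact_force: [-0.8, 1.5, 1.6]
finger_gap: 0.997
grasp_force: 0.6
```

Run:
```python
from h import *
nt()
a=cams.get_image("side")[...,::-1].copy()
cv2.imwrite("pics/c6.png",cv2.resize(a[130:230,170:320],None,fx=5,fy=5))
```

```text
t 19.4 p [0.548  0.1432 0.1037] F [-0.75  1.53  1.58] gap 0.9974955493613044
R [[-0.173, 0.985, -0.0], [0.985, 0.173, -0.0], [-0.0, -0.0, -1.0]]
n 0.0459 t 0.5645 z 0.1037 Fn 1.64 Ft -0.47 Fz 1.58
```

View pics/c6.png

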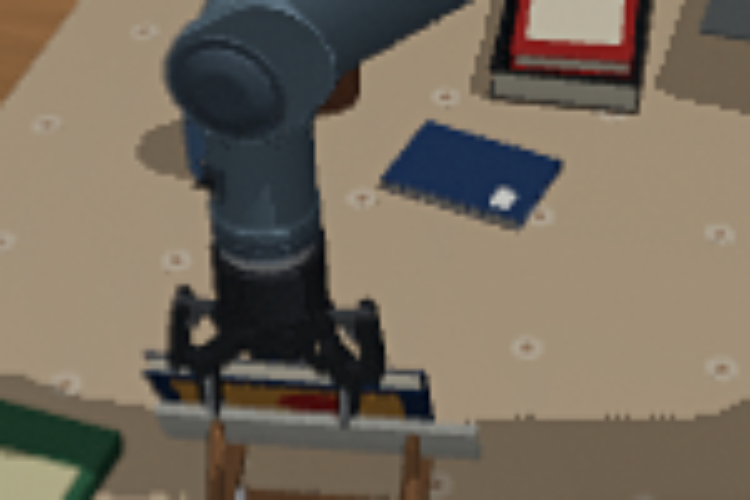

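The crop shows the front cover (orange panel) now visible between the fingers and the top edge rising, so it is tipping without sliding. I'll keep pulling.

>>> apply_moves --deltas '[{"delta_pos": [-3,0,0],"rotation": [0,0,0],"fingers": 100},{"delta_pos": [-3,0,0],"rotation": [0,0,0],"fingers": 100},{"delta_pos": [-3,0,0],"rotation": [0,0,0],"fingers": 100},{"delta_pos": [-3,0,0],"rotation": [0,0,0],"fingers": 100},{"delta_pos": [-3,0,0],"rotation": [0,0,0],"fingers": 100},{"delta_pos": [-3,0,0],"rotation": [0,0,0],"fingers": 100},{"delta_pos": [-3,0,0],"rotation": [0,0,0],"fingers": 100},{"delta_pos": [-3,0,0],"rotation": [0,0,0],"fingers": 100},{"delta_pos": [-3,0,0],"rotation": [0,0,0],"fingers": 100},{"delta_pos": [-3,0,0],"rotation": [0,0,0],"fingers": 100}]'

```text
t: 20.45
ee_pos: [0.5532, 0.1137, 0.1037]
eef_rot: [0.643, 0.766, -0.0, 0.0]
contact_force: [-0.1, -0.3, -0.2]
finger_gap: 0.999
grasp_force: 0.2
```

>>> apply_moves --deltas '[{"delta_pos": [-3,0,0],"rotation": [0,0,0],"fingers": 100},{"delta_pos": [-3,0,0],"rotation": [0,0,0],"fingers": 100},{"delta_pos": [-3,0,0],"rotation": [0,0,0],"fingers": 100},{"delta_pos": [-3,0,0],"rotation": [0,0,0],"fingers": 100},{"delta_pos": [-3,0,0],"rotation": [0,0,0],"fingers": 100},{"delta_pos": [-3,0,0],"rotation": [0,0,0],"fingers": 100},{"delta_pos": [-3,0,0],"rotation": [0,0,0],"fingers": 100},{"delta_pos": [-3,0,0],"rotation": [0,0,0],"fingers": 100},{"delta_pos": [-3,0,0],"rotation": [0,0,0],"fingers": 100},{"delta_pos": [-3,0,0],"rotation": [0,0,0],"fingers": 100}]'

```text
t: 21.45
ee_pos: [0.5585, 0.0843, 0.1038]
eef_rot: [0.643, 0.766, -0.0, 0.0]
contact_force: [-0.8, 0.7, -0.4]
finger_gap: 1.002
grasp_force: 0.0
```

Run:
```python
from h import *
nt()
a=cams.get_image("side")[...,::-1].copy()
cv2.imwrite("pics/c7.png",cv2.resize(a[130:230,170:320],None,fx=5,fy=5))
```

```text
t 21.45 p [0.5585 0.0843 0.1038] F [-0.75  0.7  -0.43] gap 1.0023100501832156
R [[-0.174, 0.985, -0.0], [0.985, 0.174, -0.0], [-0.0, -0.0, -1.0]]
n -0.0139 t 0.5646 z 0.1038 Fn 0.82 Ft -0.62 Fz -0.43
```

View pics/c7.png

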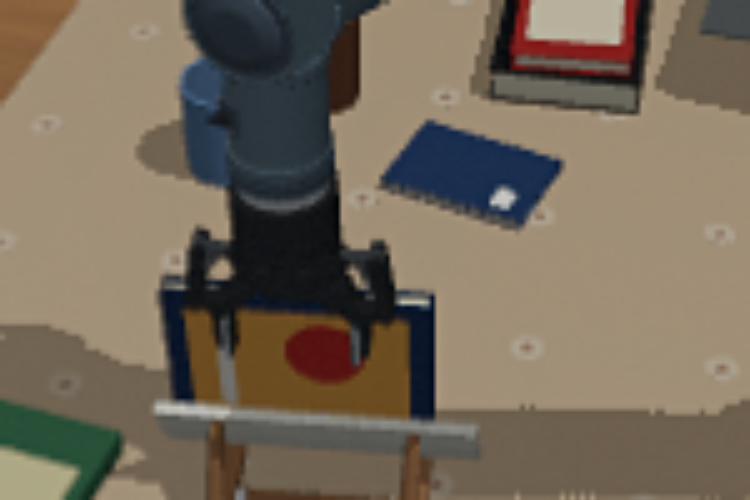

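The book stands nearly upright with its front cover (red disc at (322,355)) facing the rest. I'll push it past the balance point.

>>> apply_moves --deltas '[{"delta_pos": [-3,0,0],"rotation": [0,0,0],"fingers": 100},{"delta_pos": [-3,0,0],"rotation": [0,0,0],"fingers": 100},{"delta_pos": [-3,0,0],"rotation": [0,0,0],"fingers": 100},{"delta_pos": [-3,0,0],"rotation": [0,0,0],"fingers": 100},{"delta_pos": [-3,0,0],"rotation": [0,0,0],"fingers": 100},{"delta_pos": [-3,0,0],"rotation": [0,0,0],"fingers": 100},{"delta_pos": [-3,0,0],"rotation": [0,0,0],"fingers": 100},{"delta_pos": [-3,0,0],"rotation": [0,0,0],"fingers": 100},{"delta_pos": [-3,0,0],"rotation": [0,0,0],"fingers": 100},{"delta_pos": [-3,0,0],"rotation": [0,0,0],"fingers": 100}]'

```text
t: 22.5
ee_pos: [0.5637, 0.0548, 0.1038]
eef_rot: [0.643, 0.766, -0.0, -0.0]
contact_force: [0.2, 0.3, -0.7]
finger_gap: 1.002
grasp_force: 0.0
```

>>> apply_moves --deltas '[{"delta_pos": [-3,0,0],"rotation": [0,0,0],"fingers": 100},{"delta_pos": [-3,0,0],"rotation": [0,0,0],"fingers": 100},{"delta_pos": [-3,0,0],"rotation": [0,0,0],"fingers": 100},{"delta_pos": [-3,0,0],"rotation": [0,0,0],"fingers": 100},{"delta_pos": [-3,0,0],"rotation": [0,0,0],"fingers": 100},{"delta_pos": [-3,0,0],"rotation": [0,0,0],"fingers": 100},{"delta_pos": [-3,0,0],"rotation": [0,0,0],"fingers": 100},{"delta_pos": [0,0,0],"rotation": [0,0,0],"fingers": 100},{"delta_pos": [0,0,0],"rotation": [0,0,0],"fingers": 100},{"delta_pos": [0,0,0],"rotation": [0,0,0],"fingers": 100}]'

```text
t: 23.5
ee_pos: [0.5673, 0.0346, 0.1037]
eef_rot: [0.643, 0.766, 0.0, -0.0]
contact_force: [-0.3, -0.7, -0.1]
finger_gap: 0.999
grasp_force: 0.0
```

>>> apply_moves --deltas '[{"delta_pos": [0,0,-40],"rotation": [0,0,0],"fingers": 100},{"delta_pos": [0,0,-50],"rotation": [0,0,0],"fingers": 100},{"delta_pos": [0,0,-50],"rotation": [0,0,0],"fingers": 100},{"delta_pos": [40,0,-20],"rotation": [0,0,0],"fingers": 100},{"delta_pos": [50,0,0],"rotation": [0,0,0],"fingers": 100},{"delta_pos": [50,0,0],"rotation": [0,0,0],"fingers": 100},{"delta_pos": [50,0,0],"rotation": [0,0,0],"fingers": 100},{"delta_pos": [50,0,0],"rotation": [0,0,0],"fingers": 100},{"delta_pos": [50,0,0],"rotation": [0,0,0],"fingers": 100},{"delta_pos": [0,0,0],"rotation": [0,0,0],"fingers": 100}]'

```text
t: 24.5
ee_pos: [0.5122, 0.3319, 0.2629]
eef_rot: [0.636, 0.771, 0.001, -0.002]
contact_force: [-0.5, 0.8, 0.1]
finger_gap: 0.999
grasp_force: 0.0
```

Run:
```python
from h import *
nt()
for n in("side","top"):
    a=cams.get_image(n)[...,::-1].copy(); cv2.imwrite(f"pics/{n}8.png",a); h=cv2.cvtColor(a,cv2.COLOR_BGR2HSV)
    m=cv2.inRange(h,(105,110,25),(130,255,150)); o=cv2.inRange(h,(12,150,80),(24,255,255))
    cs=[c for c in cv2.findContours(cv2.morphologyEx(o,cv2.MORPH_OPEN,np.ones((3,3))),0,1)[0] if cv2.contourArea(c)>60]
    for z in (.016,):
      for c in cs:
        w=onplane(n,cv2.boxPoints(cv2.minAreaRect(c)),z); print(n,"orange",cv2.contourArea(c),np.round(w.mean(0),3),"n",np.round(w@NV,3),"t",np.round(w@TV,3))
    # red disc
    r=cv2.inRange(h,(0,150,60),(8,255,255))|cv2.inRange(h,(172,150,60),(180,255,255))
    for c in cv2.findContours(r,0,1)[0]:
        if cv2.contourArea(c)>40: e=cv2.minAreaRect(c); w=onplane(n,[e[0]],.016)[0]; print(n,"red",cv2.contourArea(c),e[0],np.round(w,3))
```

```text
t 24.5 p [0.5122 0.3319 0.2629] F [-0.46  0.8   0.08] gap 0.9990948414535574
R [[-0.19, 0.982, -0.002], [0.982, 0.19, 0.005], [0.005, -0.001, -1.0]]
n 0.2380 t 0.5620 z 0.2629 Fn 0.87 Ft -0.31 Fz 0.08
side orange 190.0 [ 0.531 -0.034  0.016] n [-0.173 -0.18  -0.078 -0.071] t [0.558 0.489 0.478 0.544]
side orange 68.5 [ 0.607 -0.047  0.016] n [-0.173 -0.177 -0.131 -0.126] t [0.616 0.571 0.564 0.608]
side red 553.0 (231.18154907226562, 325.7677001953125) [0.409 0.507 0.016]
side red 78.0 (239.0, 194.0) [ 0.561 -0.042  0.016]
side red 444.0 (284.78277587890625, 130.88934326171875) [ 0.485 -0.529  0.016]
top orange 2632.0 [-0.053  0.868  0.016] n [0.892 0.782 0.836 0.945] t [ 0.278  0.258 -0.08  -0.062]
top orange 561.0 [0.215 0.747 0.016] n [0.759 0.627 0.637 0.769] t [0.384 0.36  0.299 0.323]
top orange 2855.0 [-0.003 -0.893  0.016] n [-0.859 -0.999 -0.897 -0.759] t [ 0.093  0.066 -0.409 -0.381]
top orange 492.0 [0.516 0.197 0.016] n [0.154 0.056 0.055 0.153] t [0.59  0.59  0.495 0.495]
top orange 937.0 [ 0.564 -0.031  0.016] n [-0.074 -0.182 -0.184 -0.076] t [0.613 0.615 0.487 0.485]
top orange 104.0 [ 0.653 -0.015  0.016] n [-0.074 -0.182 -0.182 -0.074] t [0.648 0.65  0.632 0.631]
top orange 35705.0 [ 0.854 -0.026  0.016] n [ 0.742 -1.223 -1.053  0.838] t [1.37  1.021 0.305 0.651]
top red 493.0 (50.5, 279.5) [0.149 0.74  0.016]
top red 1406.0 (383.138427734375, 187.89056396484375) [ 0.479 -0.494  0.016]
top red 141.0 (263.5000305175781, 166.00001525878906) [ 0.564 -0.047  0.016]
```

Both cameras place the orange panel and red disc face up at the same spot (0.56,-0.04) at 16 mm height, clear of the slope's foot. So the book lies flat, and the arm is well clear.

```bash
python3 -c "from plant import workorder;print(workorder.hand_in())"
```

```text
the job is handed in; nothing more can be done
None
```

Job handed in: the dark blue book leaned by itself on the rest at about 0.92 rad with its lower edge home, then was tipped over and now lies flat, face up, in front of the rest; the highest measured push was about 9 N, and the hand-in returned no verdict.

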